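# Make up the sampling kit and the staining kit

### The arm

A 7-joint arm with a two-finger parallel gripper is mounted at the origin on a cart in front of the work surface, level with it; the furniture and walls round the work are solid. World frame = base frame: x ahead of the robot, y to its left, z up, the work surface at z = 0. Lengths are in m, angles in rad, forces in N, time in s.
With the tool pointing down it reaches from about 0.4 to 0.85 m from the base axis. Payload 4.4 kg.
Tool frame: the origin (TCP) lies at the very end of the fingers, on their centre line; the grasp point (between the pads) lies 19 mm behind it (bot.hold_point_z is the distance from the TCP to the grasp point, in m); z points along the fingers, x is the direction in which the jaws open and shut, and the axes are right-handed (so a half turn about z gives the same grasp; the last joint's range is limited). The gripper opens to 94 mm and grips with 3 to 60 N. Pads are 16 mm wide; open, the fingers measure 119 mm over their backs; the gripper's body (75 mm by 177 mm) begins 78 mm behind the grasp point.
Start: joints at [1.208, 0.628, 0.038, 1.517, -0.027, 0.996, -0.02], TCP at [0.19, -0.622, 0.205] pointing down, gripper open.
Joint ranges: [-3.06, 3.06], [-0.37, 2.12], [-1.25, 1.32], [0.18, 2.47], [-1.1, 4.24], [0.23, 1.98], [-2.94, 2.94]. Speed limits (rad/s): [2.57, 2.57, 3.14, 3.14, 3.14, 3.14, 3.14].

### API

Orientations are given as a unit quaternion [x, y, z, w].
In Python, from bench import bot gives the robot as it stands.
- The arm moves only by the tool carry_out, never from a script. Its arguments are lists of equal length, an entry for each row: "translation": the shift along the tool's x, y, z in mm, a list of three; "dr": the turn, a rotation vector about the tool's x, y, z in degrees, a list of three. A call has 1 to 10 rows; each row is the pose to reach, as a shift and turn from the pose commanded when the call began, along the tool's axes at that moment; what a row does not reach only later rows make up. A row lasts 1/8 s, in which the tool goes at most 62.5 mm and 10.7 degrees, less where a joint would pass 70% of its speed; a pose out of reach is approached as far as the arm can. A call with a gripper value outside its range is refused whole. "fingers" is the opening, from -1 (shut) to 1 (fully open), so that 0 is half open, set as the call begins (left out, the last holds). The fingers move at their own pace and stop on an object; "newtons" is the grip in N (left out, the last holds). Time passes only in rows, so rows that repeat a pose let the fingers close. It gives the time, the measured TCP pose, the force and the opening at its end, in the units of the state.
- bot.state(): the state, without advancing time (a new reading comes with each control period).
- bot.read_camera(name): name is "scene" or "top" or "wrist"; returns a dict with "color" (420x560x3 uint8, blue, green, red), "vertical_fov" (degrees; the focal length in pixels is half the picture's height over the tangent of half this angle, whatever the lens; pixels are square), "cx", "cy" (the principal point, pixels), "R" (3x3) and "t" (3): a world point X has camera coordinates R X + t; the wrist camera has in their place "tool_from_camera" (4x4, takes a point from camera to tool coordinates, whose origin is the TCP and whose axes are the tool frame's). Camera axes: x right, y down, z forward; pixel columns grow to the right and rows downward; lengths in m; the calibration is good to about 2 mm. A picture is of the moment at which its call begins: read the wrist's pose just before it. There is no depth.
- bot.close_job(): hands the job in, once; it reports no verdict.
Trained networks look in a picture, given as the dict that the camera call returned (one of the last four; its "shot" number tells which), for a name from the list of things; names that differ only in an ending like _2 or _b are one class to them, and where a whole thing is asked for, a point or a joint stands for the part that bears it (a point fixed in the world has none). Each returns a list of dicts, best first, with "conf" (0 to 1); they miss things now and then, are a little off and sometimes report something else, mostly with a low value. They report only what shows in the picture. A call takes as long as a camera call. They do not tell look-alikes from the thing itself.
- bot.cut_out(picture, label): "region" (420x560 bool, what is visible of it) and "box" ([left, top, right, bottom] in pixels, round what is visible of it).
The state is a dict: "clock": time; "joint_pos": joint angles; "qvel": joint speeds; "tau": joint torques, N m; "tcp_pos": TCP position; "eef_rot": TCP orientation; "ft_force": force on the tool from outside, world axes, zero at the start; "torque": the same for the moment, N m; "gripper_width": opening from 0.0 (shut) to 1.0 (fully open).
Only numpy, scipy, OpenCV 4.12 (cv2) and the standard library are available. Lean on these libraries where they do the work, as an engineer would, in place of code of your own. Each camera call takes 0.05 s, during which the arm holds its last target. There are 200 camera calls.

### The job

Make up two kits, one after the other: first the sampling kit in the blue tray, the red-lidded specimen cup and the small red-capped bottle with the red band, and only when both stand in it the staining kit in the yellow tray, the blue-capped bottle and the tan bottle with the black cap. Stand each thing upright on the floor of a pocket of its own (either pocket of its tray), never tipping one over. Leave the clear cup and the timer where they are.

Things in the scene. Friction and masses are not known exactly. Their poses are not given: they have to be found in the camera images.
- blue_tray: open blue plastic kit tray, fixed, 86 x 169 mm (x, y), origin at the centre of its underside. Floor 3 mm thick, walls and the middle divider 16 mm high and 3 mm thick. Two equal 80 x 80 mm pockets with grey liners, centred at y = +41.5 and y = -41.5 mm in the tray's frame; one thing stands in each. Long side runs about left to right; the other tray lies 103 mm before or behind it.
- yellow_tray: open yellow plastic kit tray, fixed, 86 x 169 mm (x, y), origin at the centre of its underside. Floor 3 mm thick, walls and the middle divider 16 mm high and 3 mm thick. Two equal 80 x 80 mm pockets with grey liners, centred at y = +41.5 and y = -41.5 mm in the tray's frame; one thing stands in each. Long side runs about left to right; the other tray lies 103 mm before or behind it.
- specimen_cup: specimen cup with a red lid, upright. Lid 48 mm in diameter from z = 36 to 50 mm, cup below it 42 mm in diameter; 50 mm high; origin at the centre of its underside, z up. About 18 g, lid does not come off; grasp round the lid. Starts at one of four stock places: three to the right of the trays, 0.1 m apart, and one behind their left end, just left of a wire rack 65 mm high.
- red_bottle: small white bottle with a red cap and a red band, upright. Round body 48 mm in diameter up to z = 91 mm, then a narrower cap, 105 mm high in all; origin at the centre of its underside, z up. About 110 g; grasp round the body. Starts at one of four stock places: three to the right of the trays, 0.1 m apart, and one behind their left end, just left of a wire rack 65 mm high.
- blue_cap_bottle: medium white bottle with a blue cap and a blue band, upright. Round body 58 mm in diameter up to z = 109 mm, then a narrower cap, 125 mm high in all; origin at the centre of its underside, z up. About 160 g; grasp round the body. Starts at one of four stock places: three to the right of the trays, 0.1 m apart, and one behind their left end, just left of a wire rack 65 mm high.
- tan_bottle: large cream-tan bottle with a black cap and a green band, upright. Round body 62 mm in diameter up to z = 126 mm, then a narrower cap, 146 mm high in all; origin at the centre of its underside, z up. About 200 g; grasp round the body. Starts at one of four stock places: three to the right of the trays, 0.1 m apart, and one behind their left end, just left of a wire rack 65 mm high.
- clear_cup: bystander: open clear plastic cup, empty, 51 mm across the rim, 55 mm high; origin at the centre of its underside. Not part of any kit; it stands by itself at the right end of the work.
- timer: bystander: white timer lying flat behind the microscope, left of the back stock place, 58 x 72 x 18 mm; origin at the centre of its underside. Two unlisted fixed machines stand close by: a centrifuge, a drum 0.24 m across and 0.24 m high with its axis at x = 0.60, y = -0.30 m, and a microscope, 0.27 m high or more, filling x = 0.40 to 0.59 and y = 0.116 to 0.28 m.
There are look-alikes about, which are no part of the job. Of the things shaped like the specimen_cup, the red one is meant.

How it is judged:
By the outcome, as a careful person would: the job done as asked, in the order asked, and still so for the second after the job is handed in, with the robot touching nothing.
It also fails if it takes over 112 s, if anything falls off the work surface, if the arm or the gripper's body presses on something with over 40 N, if the wrist force passes 120 N, or if a joint passes its speed limit or range.

## Working session

There is one attempt and no reset: what is moved stays moved. The work goes in short steps, Python scripts to look and compute and a tool call to move; the robot and the scene stay as the last step left them, time stands still between calls to the robot, and variables do not carry over. Pictures are saved under pics/ and viewed, about 12 in all and at most 16, crops included, and the job is handed in when it is done.

Besides the shell and the picture viewer there is one more tool, called after "Call:" by a JSON object that holds its "method" and its "body", one argument or row to a line. carry_out: Moves the arm, as the interface text tells. Its arguments: {"type":"object","properties":{"translation":{"type":"array"},"dr":{"type":"array"},"fingers":{"type":"number"},"newtons":{"type":"number"}},"required":["translation","dr"]}

```bash
ls; mkdir -p pics; python3 - <<'E'
from bench import bot
import cv2
print(bot.state())
for n in ("scene","top"):
    p=bot.read_camera(n); cv2.imwrite(f"pics/{n}0.png",p["color"])
    print(n,p["vertical_fov"],p["cx"],p["cy"],p["R"],p["t"])
    for l in ["blue_tray","yellow_tray","specimen_cup","red_bottle","blue_cap_bottle","tan_bottle","clear_cup","timer"]:
        print(l,[(round(d["conf"],2),d["box"]) for d in bot.cut_out(p,l)])
E
```

```text
pics
{'clock': 0.0, 'joint_pos': array([ 1.20818152,  0.62928718,  0.03844258,  1.51836537, -0.02699218,
        0.99627939, -0.0200141 ]), 'qvel': array([ 0.00170027, -0.00164525,  0.00095578, -0.00091506, -0.00020209,
       -0.00105029, -0.00129333]), 'tau': array([ 2.25988688e-04, -5.49727786e+01,  1.14376087e+00, -1.86631483e+01,
       -5.21547929e-02,  2.36761855e-02,  1.33145618e-04]), 'tcp_pos': array([ 0.1899418 , -0.62094048,  0.20459317]), 'eef_rot': array([ 8.03885835e-01, -5.94782931e-01, -7.40231449e-04, -5.30420598e-04]), 'ft_force': array([ 0.44195112, -0.64196542,  0.67922401]), 'torque': array([0.01171624, 0.01052459, 0.06895418]), 'gripper_width': 0.9991790652364472}
scene 55.945629450301844 282.01792988538506 208.14956848839896 [[-0.77148685  0.63620426 -0.007224  ]
 [ 0.54115671  0.65017266 -0.53331504]
 [-0.33460045 -0.41535485 -0.84588586]] [ 0.43605527 -0.18240916  1.33609016]
blue_tray [(0.7, [258.5, 213.3, 318.5, 269.4])]
yellow_tray [(0.82, [287.9, 194.9, 347.1, 250.0]), (0.24, [263.7, 260.3, 282.9, 282.4])]
specimen_cup [(0.84, [387.5, 246.5, 407.9, 267.9
[... 358 characters left out ...]
8130345318 208.2111276447394 [[ 0.02729686 -0.99951542  0.0149604 ]
 [-0.98560322 -0.02940899 -0.16649748]
 [ 0.16685677 -0.01020016 -0.98592838]] [-0.1024842   0.47425014  1.39747244]
blue_tray [(0.71, [212.9, 173.7, 276.6, 205.2])]
yellow_tray [(0.36, [327.4, 231.4, 354.9, 254.5])]
specimen_cup [(0.85, [215.8, 138.6, 233.6, 158.1]), (0.57, [139.6, 245.9, 159.8, 262.3])]
red_bottle [(0.76, [291.4, 224.0, 308.8, 242.7]), (0.7, [393.8, 199.2, 419.4, 221.5])]
blue_cap_bottle [(0.56, [328.3, 231.5, 352.1, 255.8]), (0.29, [360.0, 217.4, 392.5, 247.8])]
tan_bottle [(0.92, [360.1, 217.8, 392.0, 245.8])]
clear_cup [(0.71, [394.9, 198.2, 419.1, 219.4]), (0.35, [329.7, 230.9, 352.9, 252.3])]
timer []
```

```bash
python3 - <<'E'
import cv2
a=cv2.imread("pics/top0.png"); cv2.imwrite("pics/top0c.png",cv2.resize(a[100:300,110:450],(800,470),interpolation=cv2.INTER_CUBIC))
a=cv2.imread("pics/scene0.png"); cv2.imwrite("pics/scene0c.png",cv2.resize(a[100:340,200:500],(750,600),interpolation=cv2.INTER_CUBIC))
E
```

```text
(no output)
```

View pics/top0c.png

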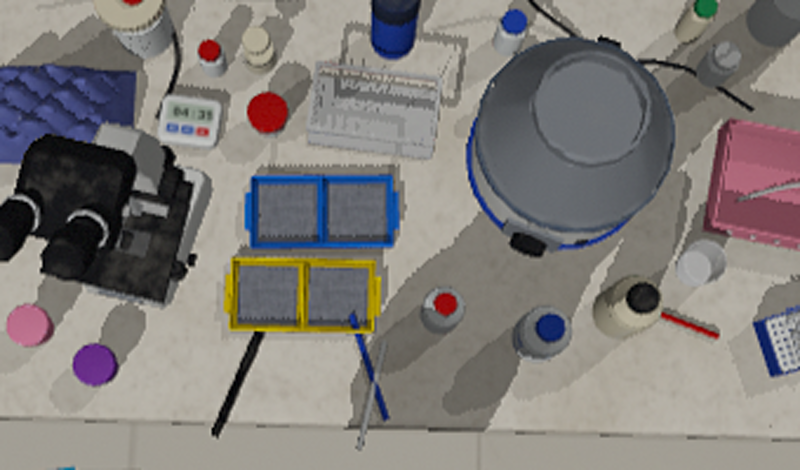

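View pics/scene0c.png

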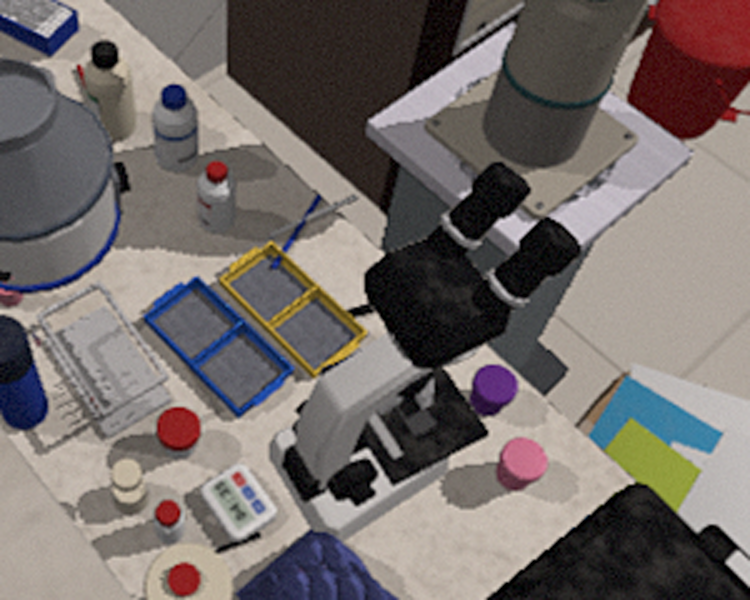

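The top view shows the red-lidded cup left of the rack, at crop (268,112). Blue tray is behind yellow. The red, blue-cap and tan bottles are at (445,303), (550,328) and (643,298), with the clear cup at (700,262). Sticks lie at the yellow tray's front edge near (352,318) and (260,335). Next I'll measure.

```bash
cat > h.py <<'E'
from bench import bot
import cv2, numpy as np
from scipy.spatial.transform import Rotation as Ro
def ray(p,u,v):
    f=210/np.tan(np.radians(p["vertical_fov"])/2)
    d=np.array([(u-p["cx"])/f,(v-p["cy"])/f,1.])
    if "R" in p: R=np.array(p["R"]); return -R.T@np.array(p["t"]),R.T@d
    T=p["pose"]@np.array(p["tool_from_camera"]); return T[:3,3],T[:3,:3]@d
def at(p,u,v,z):
    o,d=ray(p,u,v); return np.round((o+d*(z-o[2])/d[2])[:2],4)
def tri(a,b):
    (o1,d1),(o2,d2)=a,b
    s=np.linalg.lstsq(np.stack([d1,-d2],1),o2-o1,rcond=None)[0]
    q1,q2=o1+s[0]*d1,o2+s[1]*d2; return np.round((q1+q2)/2,4),round(np.linalg.norm(q1-q2),4)
def pose():
    s=bot.state(); T=np.eye(4); T[:3,:3]=Ro.from_quat(s["eef_rot"]).as_matrix(); T[:3,3]=s["tcp_pos"]; return T
def wrist():
    T=pose(); p=bot.read_camera("wrist"); p["pose"]=T; return p
def masks(img):
    h=cv2.cvtColor(img,cv2.COLOR_BGR2HSV); H,S,V=h[...,0],h[...,1],h[...,2]
    return dict(red=((H<8)|(H>172))&(S>150)&(V>70), blue=(H>105)&(H<125)&(S>140)&(V>60), yellow=(H>20)&(H<32)&(S>150)&(V>90), black=V<50)
def blob(m,x,y,r=12):
    n,l,st,c=cv2.connectedComponentsWithStats(m.astype(np.uint8))
    k=[i for i in range(1,n) if np.hypot(*(c[i]-[x,y]))<r and st[i][4]>8]
    return max(k,key=lambda i:st[i][4]) if k else None,l,st,c
def goto(xyz,yaw):
    """shift mm, turn deg in tool axes: tool down, jaw axis (tool x) at yaw (mod pi) in world"""
    T=pose(); R=T[:3,:3]; best=None
    for k in (0,180):
        y=np.radians(yaw+k); x=np.array([np.cos(y),np.sin(y),0]); z=np.array([0,0,-1.])
        Rt=np.stack([x,np.cross(z,x),z],1); rv=Ro.from_matrix(R.T@Rt).as_rotvec(degrees=True)
        if best is None or np.linalg.norm(rv)<np.linalg.norm(best): best=rv
    return np.round(R.T@(np.array(xyz)-T[:3,3])*1000,1),np.round(best,1)
E
python3 - <<'E'
from h import *
T=bot.read_camera("top"); S=bot.read_camera("scene")
mt,ms=masks(T["color"]),masks(S["color"])
ct=lambda x,y:(110+x/2.353,100+y/2.35); cs=lambda x,y:(200+x/2.5,100+y/2.5)
for n,c,a,b,z in [("cup","red",(268,112),(178,428),.05),("red","red",(445,303),(216,172),.1),("blue","blue",(550,328),(174,97),.12),("tan","black",(643,298),(105,55),.138)]:
    k,l,st,cc=blob(mt[c],*ct(*a)); k2,l2,s2,c2=blob(ms[c],*cs(*b))
    print(n, k is not None and (st[k],at(T,*cc[k],z)), k2 is not None and (s2[k2],at(S,*c2[k2],z)), (k and k2) and tri(ray(T,*cc[k]),ray(S,*c2[k2])))
for n,c,a,b in [("btray","blue",(322,211),(218,345)),("ytray","yellow",(304,295),(292,307))]:
  for p,m,q in ((T,mt,ct(*a)),(S,ms,cs(*b))):
    k,l,st,cc=blob(m[c],*q,20)
    if k is None: print(n,None);continue
    hull=cv2.findContours((l==k).astype(np.uint8),cv2.RETR_EXTERNAL,cv2.CHAIN_APPROX_NONE)[0][0][:,0].astype(float)
    P=np.array([at(p,*uv,.016) for uv in hull],np.float32)*1000
    print(n,st[k],cv2.minAreaRect(P), at(p,*q,.016))
for n,q,z in [("timer",(190,120),.018),("clear",(700,262),.055),("rackL",(312,110),.065),("rackLb",(308,145),0.),("pink",(268,45),.05)]: print(n,at(T,*ct(*q),z))
E
```

```text
cup (array([215, 139,  17,  17, 225], dtype=int32), array([0.6409, 0.0454])) (array([263, 263,  17,  16, 224], dtype=int32), array([0.641 , 0.0459])) (array([0.6409, 0.0456, 0.0495]), np.float64(0.0004))
red (array([295, 225,   9,   9,  67], dtype=int32), array([ 0.415 , -0.1636])) (array([283, 165,   8,   7,  43], dtype=int32), array([ 0.4109, -0.1656])) (array([ 0.4139, -0.1628,  0.1054]), np.float64(0.001))
blue (array([338, 234,  12,  11, 105], dtype=int32), array([ 0.3898, -0.2763])) (array([265, 134,   9,   9,  58], dtype=int32), array([ 0.387 , -0.2783])) (array([ 0.3892, -0.2756,  0.1239]), np.float64(0.0004))
tan (array([376, 220,  14,  13, 136], dtype=int32), array([ 0.4226, -0.3721])) (array([237, 117,  10,  11,  91], dtype=int32), array([ 0.4216, -0.3713])) (array([ 0.4222, -0.3715,  0.1384]), np.float64(0.0012))
btray [214 174  66  32 637] ((530.9013671875, -21.39765167236328), (87.17078399658203, 180.20703125), 2.765073299407959) [ 0.531  -0.0223]
btray [258 211  59  56 569] ((532.1565551757812, -21.843177795410156), (88.031005859375, 179.0841064453125), 2.2295024394989014) [ 0.5324 -0.0158]
ytray [205 209  67  33 703] ((432.0574645996094, -1.9140243530273438), (86.49311828613281, 181.01731872558594), 0.5040477514266968) [ 0.4304 -0.0048]
ytray [288 197  58  54 453] ((430.0124816894531, -1.9970932006835938), (181.01278686523438, 87.65606689453125), 89.75736236572266) [0.4319 0.0013]
timer [0.6364 0.1385]
clear [ 0.4766 -0.4581]
rackL [ 0.6398 -0.0084]
rackLb [ 0.6148 -0.0021]
pink [0.7217 0.0469]
```

```bash
python3 - <<'E'
from h import *
print(goto([.414,-.1635,.2],-80))
E
```

```text
(array([-372.6, -348. ,    5.5]), array([-0., -0.,  7.]))
```

Call:
{"method": "carry_out", "body": {
  "translation": [
    [-40, -37, 0],
    [-80, -75, 0],
    [-122, -114, 0],
    [-164, -153, 0],
    [-206, -192, 0],
    [-248, -231, 2],
    [-290, -270, 3],
    [-330, -308, 4],
    [-360, -336, 5],
    [-373, -348, 5]
  ],
  "dr": [
    [0, 0, 0],
    [0, 0, 0],
    [0, 0, 1],
    [0, 0, 2],
    [0, 0, 3],
    [0, 0, 4],
    [0, 0, 5],
    [0, 0, 6],
    [0, 0, 7],
    [0, 0, 7]
  ],
  "fingers": 1
}}

```text
clock: 2.25
tcp_pos: [0.4151, -0.1605, 0.2007]
eef_rot: [0.767, -0.641, 0.0, -0.0]
ft_force: [0.2, 0.4, 0.4]
gripper_width: 0.998
```

```bash
python3 - <<'E'
from h import *
p=wrist(); cv2.imwrite("pics/w1.png",p["color"]); S=bot.read_camera("scene"); cv2.imwrite("pics/s1.png",np.hstack([cv2.resize(p["color"],(400,300)),cv2.resize(S["color"][60:300,140:460],(400,300))]))
print(np.round(p["tool_from_camera"],3),pose()[:3,3])
m=masks(p["color"])["red"]; n,l,st,c=cv2.connectedComponentsWithStats(m.astype(np.uint8))
for i in range(1,n):
    if st[i][4]>40: print(st[i],at(p,*c[i],.105))
print(goto([.414,-.1635,.041],-80))
E
```

```text
[[ 1.    -0.    -0.001 -0.   ]
 [ 0.     0.967  0.255 -0.075]
 [ 0.001 -0.255  0.967 -0.179]
 [ 0.     0.     0.     1.   ]] [ 0.41498422 -0.16108911  0.20067935]
[269 197  29  30 645] [ 0.4154 -0.1632]
(array([  2.3,   1.6, 159.7]), array([-0.1,  0. ,  0.3]))
```

View pics/s1.png

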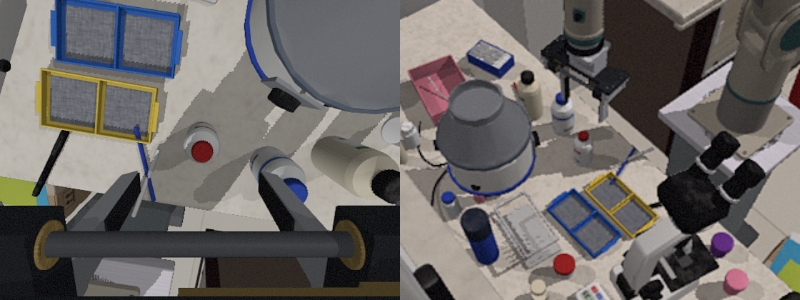

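The wrist view confirms the bottle is under the tool, and the gripper's long side lies along the jaws. Descending onto the red bottle.

Call:
{"method": "carry_out", "body": {
  "translation": [
    [2, 1, 40],
    [2, 1, 85],
    [2, 1, 125],
    [2, 1, 152],
    [2, 1, 160],
    [2, 1, 160]
  ],
  "dr": [
    [0, 0, 0],
    [0, 0, 0],
    [0, 0, 0],
    [0, 0, 0],
    [0, 0, 0],
    [0, 0, 0]
  ]
}}

```text
clock: 3.1
tcp_pos: [0.413, -0.166, 0.0406]
eef_rot: [0.766, -0.643, 0.0, 0.0]
ft_force: [-0.6, 0.1, -0.0]
gripper_width: 1.001
```

Call:
{"method": "carry_out", "body": {
  "translation": [
    [0, 0, 0],
    [0, 0, 0],
    [0, 0, 0],
    [0, 0, 0],
    [0, 0, 0],
    [0, 0, 0]
  ],
  "dr": [
    [0, 0, 0],
    [0, 0, 0],
    [0, 0, 0],
    [0, 0, 0],
    [0, 0, 0],
    [0, 0, 0]
  ],
  "fingers": -1,
  "newtons": 20
}}

```text
clock: 3.85
tcp_pos: [0.4132, -0.1651, 0.0406]
eef_rot: [0.766, -0.643, -0.0, -0.0]
ft_force: [-0.4, 0.3, 2.2]
gripper_width: 0.509
```

```bash
python3 - <<'E'
from h import *
print(bot.state()["gripper_width"]*94,pose()[:3,3],goto([.5333,-.0631,.13],-20))
E
```

```text
47.83386436753707 [ 0.41321897 -0.1651253   0.0405609 ] (array([ -79.6, -136. ,  -89.4]), array([ -0.,   0., -60.]))
```

Call:
{"method": "carry_out", "body": {
  "translation": [
    [0, 0, -30],
    [0, 0, -70],
    [-15, -25, -85],
    [-33, -56, -89],
    [-50, -86, -89],
    [-66, -113, -89],
    [-76, -130, -89],
    [-79, -136, -89],
    [-80, -136, -89],
    [-80, -136, -89]
  ],
  "dr": [
    [0, 0, 0],
    [0, 0, -5],
    [0, 0, -14],
    [0, 0, -24],
    [0, 0, -34],
    [0, 0, -44],
    [0, 0, -53],
    [0, 0, -60],
    [0, 0, -60],
    [0, 0, -60]
  ]
}}

```text
clock: 5.1
tcp_pos: [0.5324, -0.0633, 0.1292]
eef_rot: [0.985, -0.175, -0.001, 0.0]
ft_force: [-0.3, -0.2, -1.3]
gripper_width: 0.509
```

```bash
python3 - <<'E'
from h import *
print(pose()[:3,3],bot.state()["gripper_width"]*94,bot.state()["ft_force"]); print(goto([.5333,-.0631,.046],-20))
p=wrist(); S=bot.read_camera("scene"); cv2.imwrite("pics/s2.png",np.hstack([cv2.resize(p["color"],(400,300)),cv2.resize(S["color"][140:290,200:400],(400,300))]))
for c,z in (("blue",.016),("yellow",.016)):
    m=masks(p["color"])[c].astype(np.uint8); n,l,st,cc=cv2.connectedComponentsWithStats(m)
    k=1+np.argmax(st[1:,4]); h=cv2.findContours((l==k).astype(np.uint8),cv2.RETR_EXTERNAL,cv2.CHAIN_APPROX_NONE)[0][0][:,0].astype(float)
    P=np.array([at(p,*uv,z) for uv in h],np.float32)*1000; print(c,st[k],cv2.minAreaRect(P))
E
```

```text
[ 0.53240834 -0.06328612  0.12916491] 47.81634804701854 [-0.29898587 -0.20684199 -1.33691062]
(array([ 0.9, -0.5, 83.2]), array([ 0. ,  0.1, -0.1]))
blue [ 174   45  166  199 6359] ((531.8899536132812, -20.04149627685547), (85.0904541015625, 178.92666625976562), 2.2061526775360107)
yellow [  57   68  171  210 6543] ((433.26690673828125, -1.3586959838867188), (88.9699935913086, 179.28524780273438), 0.48145848512649536)
```

View pics/s2.png

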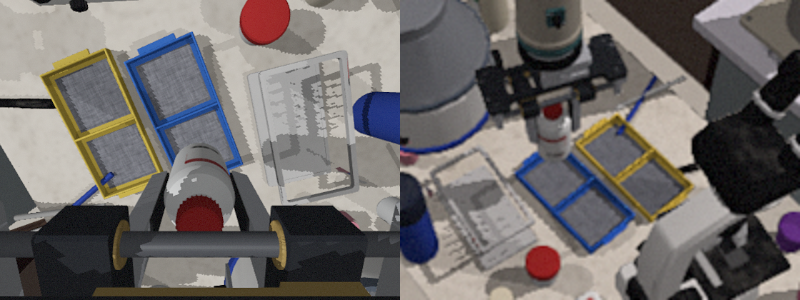

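The wrist view shows the red bottle held upright over the right-hand blue pocket, and the tray measurements agree to about 1–2 mm. The blue stick's tip just overlaps the yellow right pocket's front wall at (110,175). Lowering.

Call:
{"method": "carry_out", "body": {
  "translation": [
    [1, 0, 35],
    [1, 0, 60],
    [1, 0, 74],
    [1, 0, 80],
    [1, 0, 83],
    [1, 0, 83],
    [1, 0, 83]
  ],
  "dr": [
    [0, 0, 0],
    [0, 0, 0],
    [0, 0, 0],
    [0, 0, 0],
    [0, 0, 0],
    [0, 0, 0],
    [0, 0, 0]
  ]
}}

```text
clock: 6.08
tcp_pos: [0.5347, -0.0633, 0.0471]
eef_rot: [0.985, -0.174, 0.001, -0.0]
ft_force: [0.7, 1.1, -1.7]
gripper_width: 0.51
```

Call:
{"method": "carry_out", "body": {
  "translation": [
    [0, 0, 2],
    [0, 0, 3],
    [0, 0, 3]
  ],
  "dr": [
    [0, 0, 0],
    [0, 0, 0],
    [0, 0, 0]
  ]
}}

```text
clock: 6.45
tcp_pos: [0.5342, -0.0632, 0.0436]
eef_rot: [0.985, -0.174, 0.0, 0.0]
ft_force: [0.3, 0.0, -0.1]
gripper_width: 0.508
```

Contact (the weight has come off the wrist). I'll open and lift.

Call:
{"method": "carry_out", "body": {
  "translation": [
    [0, 0, 0],
    [0, 0, 0],
    [0, 0, 0],
    [0, 0, 0],
    [0, 0, -20],
    [0, 0, -60],
    [0, 0, -110],
    [0, 0, -140],
    [0, 0, -140]
  ],
  "dr": [
    [0, 0, 0],
    [0, 0, 0],
    [0, 0, 0],
    [0, 0, 0],
    [0, 0, 0],
    [0, 0, 0],
    [0, 0, 0],
    [0, 0, 0],
    [0, 0, 0]
  ],
  "fingers": 0.7
}}

```text
clock: 7.58
tcp_pos: [0.5359, -0.0633, 0.1857]
eef_rot: [0.985, -0.174, 0.003, -0.0]
ft_force: [0.1, 0.3, 0.2]
gripper_width: 0.852
```

```bash
python3 - <<'E'
from h import *
print(pose()[:3,3]); print(goto([.641,.0455,.18],0))
p=wrist(); S=bot.read_camera("scene"); cv2.imwrite("pics/s3.png",np.hstack([cv2.resize(p["color"],(400,300)),cv2.resize(S["color"][140:290,200:400],(400,300))]))
for c,z in (("red",.105),("red",.05)):
    n,l,st,cc=cv2.connectedComponentsWithStats(masks(p["color"])[c].astype(np.uint8))
    print([(st[i],at(p,*cc[i],z)) for i in range(1,n) if st[i][4]>100])
E
```

```text
[ 0.53587334 -0.06329753  0.18574119]
(array([  61.5, -138.2,    6.2]), array([ -0. ,  -0.3, -20. ]))
[(array([ 322,   14,   56,   60, 2631], dtype=int32), array([0.6265, 0.0387])), (array([261, 200,  32,  31, 732], dtype=int32), array([ 0.5349, -0.0615]))]
[(array([ 322,   14,   56,   60, 2631], dtype=int32), array([0.6403, 0.0455])), (array([261, 200,  32,  31, 732], dtype=int32), array([ 0.5293, -0.0759]))]
```

View pics/s3.png

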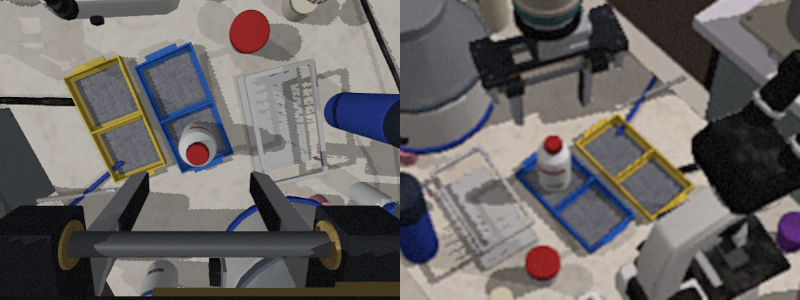

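The red bottle stands upright in the right blue pocket, and the cup position is reconfirmed at (0.640, 0.0455). Moving over the cup.

Call:
{"method": "carry_out", "body": {
  "translation": [
    [15, -34, 3],
    [31, -70, 5],
    [47, -106, 6],
    [58, -130, 6],
    [61, -138, 6],
    [61, -138, 6]
  ],
  "dr": [
    [0, 0, -4],
    [0, 0, -9],
    [0, 0, -14],
    [0, 0, -18],
    [0, 0, -20],
    [0, 0, -20]
  ],
  "fingers": 0.5
}}

```text
clock: 8.43
tcp_pos: [0.6377, 0.0454, 0.1761]
eef_rot: [1.0, -0.0, -0.001, 0.0]
ft_force: [0.5, -0.4, -0.5]
gripper_width: 0.746
```

```bash
python3 - <<'E'
from h import *
p=wrist(); cv2.imwrite("pics/w4.png",p["color"])
n,l,st,cc=cv2.connectedComponentsWithStats(masks(p["color"])["red"].astype(np.uint8))
print([(st[i],at(p,*cc[i],.05)) for i in range(1,n) if st[i][4]>100])
print(pose()[:3,3]); print(goto([.6405,.0455,.024],0))
E
```

```text
[(array([445,   0,  49,  16, 559], dtype=int32), array([0.7902, 0.2086])), (array([349, 110,  31,  31, 708], dtype=int32), array([0.7121, 0.1159])), (array([ 258,  176,   50,   50, 1955], dtype=int32), array([0.6416, 0.0477]))]
[0.6375314  0.04452879 0.17644566]
(array([  3.3,  -1.1, 152.4]), array([ 0.1,  0.1, -0.1]))
```

View pics/w4.png

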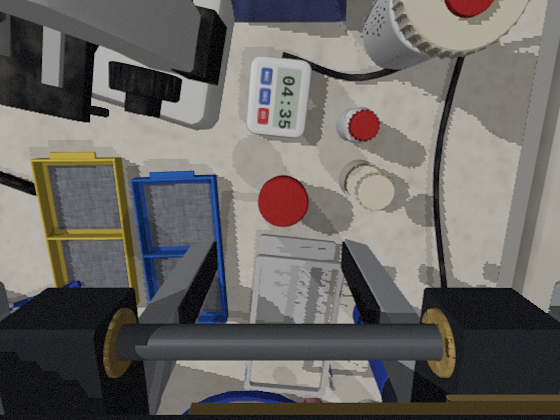

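The cup's lid is at pixel (283,201), with the cream bottle's edge about 60 mm from its centre and the rack below it. The fingers fit along x. Descending.

Call:
{"method": "carry_out", "body": {
  "translation": [
    [3, -2, 40],
    [3, -2, 85],
    [3, -2, 125],
    [3, -2, 145],
    [3, -2, 152],
    [3, -2, 152],
    [3, -2, 152]
  ],
  "dr": [
    [0, 0, 0],
    [0, 0, 0],
    [0, 0, 0],
    [0, 0, 0],
    [0, 0, 0],
    [0, 0, 0],
    [0, 0, 0]
  ]
}}

```text
clock: 9.35
tcp_pos: [0.6428, 0.0477, 0.027]
eef_rot: [1.0, -0.0, 0.001, -0.0]
ft_force: [0.6, -0.7, 0.5]
gripper_width: 0.747
```

Call:
{"method": "carry_out", "body": {
  "translation": [
    [0, 0, 0],
    [0, 0, 0],
    [0, 0, 0],
    [0, 0, 0],
    [0, 0, 0]
  ],
  "dr": [
    [0, 0, 0],
    [0, 0, 0],
    [0, 0, 0],
    [0, 0, 0],
    [0, 0, 0]
  ],
  "fingers": -1,
  "newtons": 10
}}

```text
clock: 9.98
tcp_pos: [0.6419, 0.0476, 0.0259]
eef_rot: [1.0, 0.0, 0.0, 0.0]
ft_force: [-0.7, 0.5, 4.2]
gripper_width: 0.507
```

```bash
python3 - <<'E'
from h import *
print(bot.state()["gripper_width"]*94,pose()[:3,3],goto([.530,.0205,.1],0))
E
```

```text
47.651830906159084 [0.64190396 0.04763022 0.02585761] (array([-111.9,   27.1,  -74.2]), array([ 0., -0.,  0.]))
```

Call:
{"method": "carry_out", "body": {
  "translation": [
    [0, 0, -35],
    [-5, 1, -70],
    [-30, 8, -74],
    [-65, 16, -74],
    [-95, 23, -74],
    [-110, 27, -74],
    [-112, 27, -74],
    [-112, 27, -74],
    [-112, 27, -74]
  ],
  "dr": [
    [0, 0, 0],
    [0, 0, 0],
    [0, 0, 0],
    [0, 0, 0],
    [0, 0, 0],
    [0, 0, 0],
    [0, 0, 0],
    [0, 0, 0],
    [0, 0, 0]
  ]
}}

```text
clock: 11.1
tcp_pos: [0.5306, 0.021, 0.0994]
eef_rot: [1.0, 0.0, 0.0, -0.0]
ft_force: [0.4, 0.2, 0.0]
gripper_width: 0.505
```

```bash
python3 - <<'E'
from h import *
print(bot.state()["gripper_width"]*94,pose()[:3,3],goto([.530,.0205,.0290],0))
p=wrist(); cv2.imwrite("pics/w5.png",p["color"])
E
```

```text
47.51405768602069 [0.53063143 0.02101708 0.09942917] (array([-0.7,  0.5, 70.4]), array([-0., -0.,  0.]))
```

View pics/w5.png

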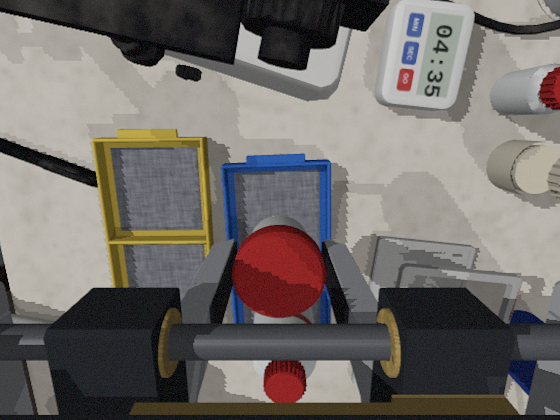

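The cup is held level (lid at 278,268) over the left blue pocket. Lowering.

Call:
{"method": "carry_out", "body": {
  "translation": [
    [-1, 0, 30],
    [-1, 0, 52],
    [-1, 0, 63],
    [-1, 0, 68],
    [-1, 0, 70],
    [-1, 0, 71],
    [-1, 0, 71]
  ],
  "dr": [
    [0, 0, 0],
    [0, 0, 0],
    [0, 0, 0],
    [0, 0, 0],
    [0, 0, 0],
    [0, 0, 0],
    [0, 0, 0]
  ]
}}

```text
clock: 12.02
tcp_pos: [0.529, 0.0206, 0.0289]
eef_rot: [1.0, -0.0, 0.0, 0.0]
ft_force: [0.8, -0.1, -0.7]
gripper_width: 0.511
```

Call:
{"method": "carry_out", "body": {
  "translation": [
    [0, 0, 1],
    [0, 0, 1],
    [0, 0, 1],
    [0, 0, 1],
    [0, 0, -15],
    [0, 0, -55],
    [0, 0, -110],
    [0, 0, -150],
    [0, 0, -165],
    [0, 0, -165]
  ],
  "dr": [
    [0, 0, 0],
    [0, 0, 0],
    [0, 0, 0],
    [0, 0, 0],
    [0, 0, 0],
    [0, 0, 0],
    [0, 0, 0],
    [0, 0, 0],
    [0, 0, 0],
    [0, 0, 0]
  ],
  "fingers": 0.7
}}

```text
clock: 13.28
tcp_pos: [0.529, 0.0204, 0.1943]
eef_rot: [1.0, -0.0, 0.001, 0.0]
ft_force: [-0.5, 0.2, 0.5]
gripper_width: 0.846
```

```bash
python3 - <<'E'
from h import *
print(pose()[:3,3],bot.state()["joint_pos"]); print(goto([.3895,-.276,.21],-105))
p=wrist(); S=bot.read_camera("scene"); cv2.imwrite("pics/s6.png",np.hstack([cv2.resize(p["color"],(400,300)),cv2.resize(S["color"][140:290,200:400],(400,300))]))
E
```

```text
[0.52898687 0.02043827 0.19425282] [ 0.20661205  0.49794548 -0.43676718  1.85960067  0.27512168  0.84165994
 -0.36835966]
(array([-139.4,  296.5,  -15.9]), array([  0.1,  -0.1, -75. ]))
```

View pics/s6.png

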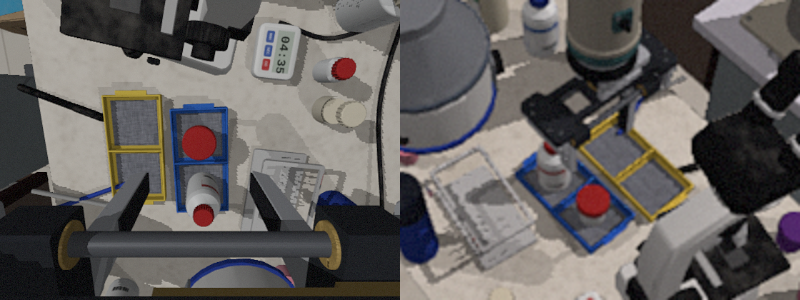

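Both sampling-kit items stand upright, the cup in the left blue pocket and the bottle in the right. Now the blue-capped bottle.

Call:
{"method": "carry_out", "body": {
  "translation": [
    [-15, 25, -8],
    [-35, 60, -16],
    [-52, 100, -16],
    [-70, 140, -16],
    [-87, 180, -16],
    [-104, 220, -16],
    [-122, 260, -16],
    [-135, 287, -16],
    [-139, 296, -16],
    [-139, 296, -16]
  ],
  "dr": [
    [0, 0, -5],
    [0, 0, -14],
    [0, 0, -24],
    [0, 0, -34],
    [0, 0, -44],
    [0, 0, -54],
    [0, 0, -64],
    [0, 0, -72],
    [0, 0, -75],
    [0, 0, -75]
  ]
}}

```text
clock: 14.62
tcp_pos: [0.3884, -0.2756, 0.2079]
eef_rot: [0.794, 0.608, -0.0, -0.002]
ft_force: [0.2, 0.7, 0.1]
gripper_width: 0.851
```

```bash
python3 - <<'E'
from h import *
p=wrist(); cv2.imwrite("pics/w7.png",p["color"])
n,l,st,cc=cv2.connectedComponentsWithStats(masks(p["color"])["blue"].astype(np.uint8))
print([(st[i],at(p,*cc[i],.123)) for i in range(1,n) if st[i][4]>100])
print(pose()[:3,3],bot.state()["joint_pos"]); print(goto([.3893,-.276,.058],75))
E
```

```text
[(array([410,  53,  23,  38, 269], dtype=int32), array([ 0.3116, -0.1462])), (array([435,  91,  27,  48, 323], dtype=int32), array([ 0.3486, -0.1325])), (array([459, 143,  13,  15, 109], dtype=int32), array([ 0.3765, -0.1224])), (array([ 258,  196,   38,   37, 1019], dtype=int32), array([ 0.3882, -0.2762])), (array([ 437,  197,  123,   91, 1576], dtype=int32), array([ 0.4487, -0.1128])), (array([   0,  217,   81,   71, 1478], dtype=int32), array([ 0.3645, -0.4638])), (array([537, 262,  23,  13, 182], dtype=int32), array([ 0.4935, -0.0666])), (array([224, 278,  61,  46, 472], dtype=int32), array([ 0.4538, -0.3143])), (array([344, 282,  20,  19, 113], dtype=int32), array([ 0.4713, -0.2306]))]
[ 0.38905094 -0.27484582  0.20824813] [ 1.12188283  0.4787518  -0.80505258  1.96562601  0.44208041  0.88308486
  1.39134817]
(array([ -1.3,   0.9, 150.2]), array([-0.1, -0.1, -0.1]))
```

View pics/w7.png

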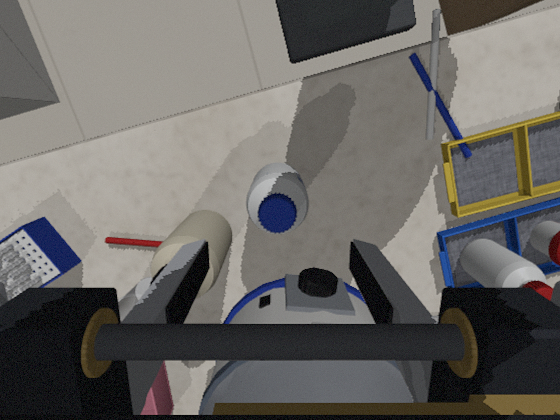

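The bottle's cap is under the tool at (277,212), and the tan bottle is to the left, clear of the fingers. Descending.

Call:
{"method": "carry_out", "body": {
  "translation": [
    [-1, 1, 40],
    [-1, 1, 85],
    [-1, 1, 120],
    [-1, 1, 138],
    [-1, 1, 143],
    [-1, 1, 143],
    [-1, 1, 143]
  ],
  "dr": [
    [0, 0, 0],
    [0, 0, 0],
    [0, 0, 0],
    [0, 0, 0],
    [0, 0, 0],
    [0, 0, 0],
    [0, 0, 0]
  ]
}}

```text
clock: 15.55
tcp_pos: [0.3911, -0.2767, 0.0672]
eef_rot: [0.793, 0.609, 0.0, 0.001]
ft_force: [-0.4, -0.3, 0.5]
gripper_width: 0.853
```

Call:
{"method": "carry_out", "body": {
  "translation": [
    [0, 0, 0],
    [0, 0, 0],
    [0, 0, 0],
    [0, 0, 0],
    [0, 0, 0]
  ],
  "dr": [
    [0, 0, 0],
    [0, 0, 0],
    [0, 0, 0],
    [0, 0, 0],
    [0, 0, 0]
  ],
  "fingers": -1,
  "newtons": 25
}}

```text
clock: 16.18
tcp_pos: [0.3905, -0.2769, 0.0667]
eef_rot: [0.793, 0.609, -0.0, 0.0]
ft_force: [-0.9, -0.4, 4.5]
gripper_width: 0.614
```

```bash
python3 - <<'E'
from h import *
print(bot.state()["gripper_width"]*94,pose()[:3,3],goto([.4325,.0400,.15],0))
E
```

```text
57.696146737660634 [ 0.39052678 -0.27692842  0.06673447] (array([317. , -41.5, -83.4]), array([ 0.,  0., 75.]))
```

Call:
{"method": "carry_out", "body": {
  "translation": [
    [0, 0, -35],
    [10, -1, -75],
    [40, -3, -83],
    [75, -5, -83],
    [112, -8, -83],
    [150, -10, -83],
    [188, -13, -83],
    [220, -15, -83],
    [235, -16, -83],
    [238, -16, -83]
  ],
  "dr": [
    [0, 0, 0],
    [0, 0, 6],
    [0, 0, 15],
    [0, 0, 25],
    [0, 0, 35],
    [0, 0, 45],
    [0, 0, 55],
    [0, 0, 65],
    [0, 0, 73],
    [0, 0, 75]
  ]
}}

```text
clock: 17.42
tcp_pos: [0.4363, -0.0413, 0.1492]
eef_rot: [1.0, 0.001, -0.0, -0.0]
ft_force: [-0.2, -1.0, -2.2]
gripper_width: 0.613
```

```bash
python3 - <<'E'
from h import *
print(bot.state()["gripper_width"]*94,pose()[:3,3],goto([.437,-.0433,.0735],0))
p=wrist(); S=bot.read_camera("scene"); T=bot.read_camera("top"); cv2.imwrite("pics/s8.png",np.hstack([cv2.resize(p["color"],(400,400)),cv2.resize(T["color"][160:250,190:280],(400,400),interpolation=cv2.INTER_CUBIC)]))
E
```

```text
57.62314247351368 [ 0.43628923 -0.04133704  0.14922188] (array([ 0.8,  2. , 75.7]), array([-0. ,  0. ,  0.1]))
```

View pics/s8.png

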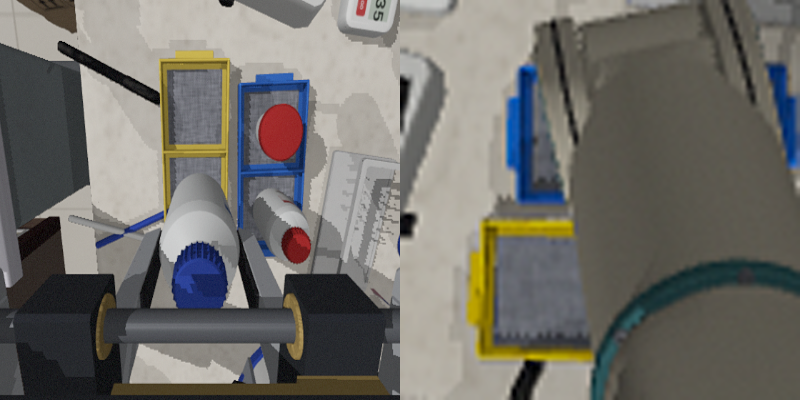

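```bash
python3 - <<'E'
from h import *
T=bot.read_camera("top"); im=cv2.imread("pics/top0.png"); m=masks(im)["blue"]
n,l,st,cc=cv2.connectedComponentsWithStats(m.astype(np.uint8))
for i in range(1,n):
    if 245<cc[i][0]<285 and 225<cc[i][1]<290:
        ys,xs=np.nonzero(l==i); j=np.argmin(ys); print(st[i],xs[j],ys[j],[at(T,xs[j],ys[j],z) for z in (.01,.02,.03)])
cv2.imwrite("pics/z9.png",np.hstack([cv2.resize(im[205:255,235:285],(400,400),interpolation=cv2.INTER_NEAREST),cv2.resize(cv2.imread("pics/scene0.png")[190:240,285:335],(400,400),interpolation=cv2.INTER_NEAREST)]))
E
```

```text
[259 234   3   6  14] 259 234 [array([ 0.4094, -0.0598]), array([ 0.4082, -0.0599]), array([ 0.407, -0.06 ])]
[261 242   8  20  47] 261 242 [array([ 0.3875, -0.0659]), array([ 0.3864, -0.066 ]), array([ 0.3854, -0.066 ])]
[270 264   5  15  29] 270 264 [array([ 0.3281, -0.0923]), array([ 0.3274, -0.0921]), array([ 0.3268, -0.092 ])]
```

View pics/z9.png

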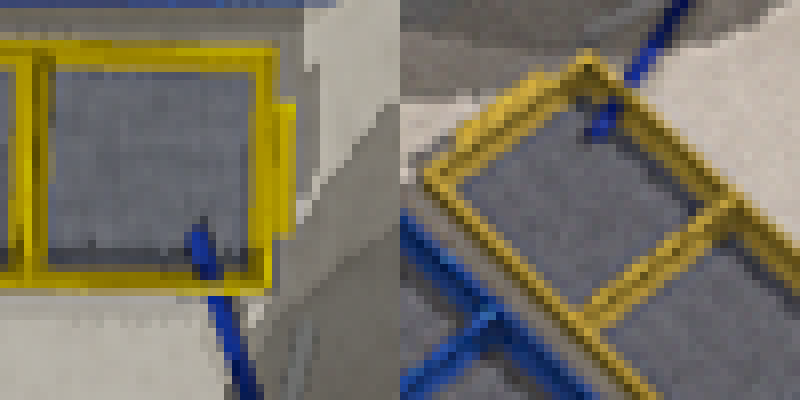

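The stick lies on the pocket floor and runs under the front wall in both views, with its tip at (0.4095, -0.060). I'll set the bottle toward the rear-left of this pocket at (0.438, -0.0365), which clears the tip by about 8 mm.

Call:
{"method": "carry_out", "body": {
  "translation": [
    [2, -3, 20],
    [2, -3, 45],
    [2, -3, 62],
    [2, -3, 70],
    [2, -3, 74],
    [2, -3, 75],
    [2, -3, 75]
  ],
  "dr": [
    [0, 0, 0],
    [0, 0, 0],
    [0, 0, 0],
    [0, 0, 0],
    [0, 0, 0],
    [0, 0, 0],
    [0, 0, 0]
  ]
}}

```text
clock: 18.5
tcp_pos: [0.4389, -0.0397, 0.0749]
eef_rot: [1.0, 0.0, 0.0, 0.0]
ft_force: [0.2, 0.8, -1.9]
gripper_width: 0.616
```

Call:
{"method": "carry_out", "body": {
  "translation": [
    [0, -1, 2],
    [0, -1, 4],
    [0, -1, 5],
    [0, -1, 5]
  ],
  "dr": [
    [0, 0, 0],
    [0, 0, 0],
    [0, 0, 0],
    [0, 0, 0]
  ]
}}

```text
clock: 19.0
tcp_pos: [0.4386, -0.0385, 0.0697]
eef_rot: [1.0, 0.0, 0.0, 0.0]
ft_force: [-1.2, 0.4, 3.0]
gripper_width: 0.615
```

Call:
{"method": "carry_out", "body": {
  "translation": [
    [0, 0, 0],
    [0, 0, 0],
    [0, 0, 0],
    [0, 0, 0],
    [0, 0, -20],
    [0, 0, -60],
    [0, 0, -110],
    [0, 0, -145],
    [0, 0, -150],
    [0, 0, -150]
  ],
  "dr": [
    [0, 0, 0],
    [0, 0, 0],
    [0, 0, 0],
    [0, 0, 0],
    [0, 0, 0],
    [0, 0, 0],
    [0, 0, 0],
    [0, 0, 0],
    [0, 0, 0],
    [0, 0, 0]
  ],
  "fingers": 0.8
}}

```text
clock: 20.25
tcp_pos: [0.4381, -0.0388, 0.219]
eef_rot: [1.0, -0.0, -0.0, 0.0]
ft_force: [-1.0, -0.2, 0.1]
gripper_width: 0.902
```

```bash
python3 - <<'E'
from h import *
print(pose()[:3,3],bot.state()["joint_pos"]); 
for y in (112,-68,75): print(goto([.422,-.3715,.235],y))
p=wrist(); 
n,l,st,cc=cv2.connectedComponentsWithStats(masks(p["color"])["blue"].astype(np.uint8))
print([(st[i],at(p,*cc[i],.126)) for i in range(1,n) if st[i][4]>300])
cv2.imwrite("pics/w10.png",p["color"])
E
```

```text
[ 0.438124   -0.03879296  0.21903585] [ 0.34166408  0.33439154 -0.41522517  2.04684976  0.18660561  0.79618648
 -0.18451301]
(array([-16.1, 332.7, -15.9]), array([ 0.,  0., 68.]))
(array([-16.1, 332.7, -15.9]), array([ 0.,  0., 68.]))
(array([-16.1, 332.7, -15.9]), array([ -0.,   0., -75.]))
[(array([ 322,   87,   80,  160, 3629], dtype=int32), array([0.5024, 0.0106])), (array([ 261,  188,   37,   38, 1051], dtype=int32), array([ 0.4386, -0.0339])), (array([ 527,  215,   33,   58, 1345], dtype=int32), array([ 0.6664, -0.0654]))]
```

View pics/w10.png

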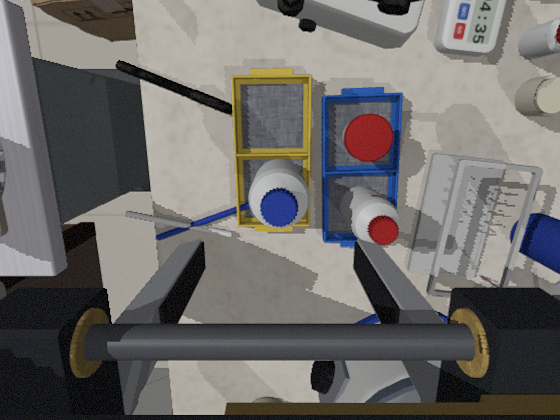

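The blue-capped bottle stands in the right yellow pocket. Moving above the tan bottle, staying high past the centrifuge.

Call:
{"method": "carry_out", "body": {
  "translation": [
    [0, 15, -30],
    [-2, 50, -50],
    [-4, 90, -50],
    [-6, 130, -50],
    [-8, 170, -50],
    [-10, 210, -50],
    [-12, 250, -50],
    [-14, 290, -50],
    [-16, 320, -50],
    [-16, 333, -50]
  ],
  "dr": [
    [0, 0, -8],
    [0, 0, -18],
    [0, 0, -28],
    [0, 0, -38],
    [0, 0, -48],
    [0, 0, -58],
    [0, 0, -68],
    [0, 0, -78],
    [0, 0, -88],
    [0, 0, -98]
  ]
}}

```text
clock: 21.55
tcp_pos: [0.4211, -0.3732, 0.2669]
eef_rot: [0.655, 0.756, 0.0, -0.002]
ft_force: [0.2, 0.7, 0.2]
gripper_width: 0.901
```

Call:
{"method": "carry_out", "body": {
  "translation": [
    [0, 0, 10],
    [0, 0, 35]
  ],
  "dr": [
    [0, 0, -4],
    [0, 0, -4]
  ]
}}

```text
clock: 21.8
tcp_pos: [0.4226, -0.3716, 0.2327]
eef_rot: [0.629, 0.777, 0.001, -0.001]
ft_force: [-0.4, -0.5, -0.0]
gripper_width: 0.902
```

```bash
python3 - <<'E'
from h import *
p=wrist(); cv2.imwrite("pics/w11.png",p["color"])
print([(d["conf"],d["box"]) for d in bot.cut_out(p,"tan_bottle")])
n,l,st,cc=cv2.connectedComponentsWithStats((p["color"].max(2)<60).astype(np.uint8))
print([(st[i],at(p,*cc[i],.146)) for i in range(1,n) if st[i][4]>300])
print(pose()[:3,3],bot.state()["joint_pos"]); print(goto([.422,-.3715,.072],102))
E
```

```text
[(0.83, [245.3, 152.4, 308.7, 232.8])]
[(array([  359,     0,   201,   101, 14209], dtype=int32), array([ 0.2695, -0.2733])), (array([ 257,  188,   41,   42, 1319], dtype=int32), array([ 0.4189, -0.3735])), (array([    0,   242,   560,   178, 42945], dtype=int32), array([ 0.5471, -0.3326]))]
[ 0.42020182 -0.37026314  0.23042896] [ 1.13613554  0.55869113 -0.72380817  1.72065896  0.41901133  1.03184965
  2.04598586]
(array([ -2.6,   2.2, 158.4]), array([-0.3, -0.4,  0. ]))
```

View pics/w11.png

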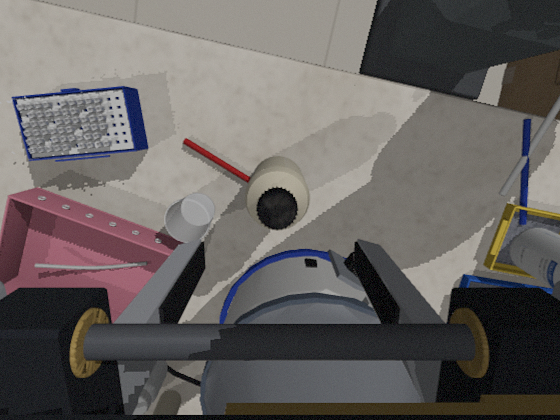

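The tan bottle's cap is at (277,208), with the clear cup at (190,213) just outside the left finger's line, about 29 mm clear. Descending.

Call:
{"method": "carry_out", "body": {
  "translation": [
    [-1, 0, 35],
    [-1, 0, 80],
    [-1, 0, 120],
    [-1, 0, 148],
    [-1, 0, 158],
    [-1, 0, 160],
    [-1, 0, 160]
  ],
  "dr": [
    [0, 0, 0],
    [0, 0, 0],
    [0, 0, 0],
    [0, 0, 0],
    [0, 0, 0],
    [0, 0, 0],
    [0, 0, 0]
  ]
}}

```text
clock: 22.78
tcp_pos: [0.4235, -0.3729, 0.0754]
eef_rot: [0.629, 0.777, 0.0, 0.001]
ft_force: [-0.2, -0.8, -0.4]
gripper_width: 0.902
```

Call:
{"method": "carry_out", "body": {
  "translation": [
    [0, 0, 0],
    [0, 0, 0],
    [0, 0, 0],
    [0, 0, 0],
    [0, 0, 0]
  ],
  "dr": [
    [0, 0, 0],
    [0, 0, 0],
    [0, 0, 0],
    [0, 0, 0],
    [0, 0, 0]
  ],
  "fingers": -1,
  "newtons": 30
}}

```text
clock: 23.4
tcp_pos: [0.423, -0.3729, 0.0749]
eef_rot: [0.629, 0.777, -0.0, 0.0]
ft_force: [-1.6, -0.8, 4.8]
gripper_width: 0.654
```

```bash
python3 - <<'E'
from h import *
print(bot.state()["gripper_width"]*94,pose()[:3,3],goto([.432,.0410,.22],0))
E
```

```text
61.4412424175095 [ 0.4229735  -0.37286472  0.07492266] (array([ 402.8,   94.9, -145.3]), array([ -0.,   0., -78.]))
```

Call:
{"method": "carry_out", "body": {
  "translation": [
    [0, 0, -35],
    [0, 0, -90],
    [0, 0, -140],
    [10, 2, -170],
    [45, 11, -175],
    [88, 21, -175],
    [132, 31, -175],
    [176, 42, -175],
    [220, 52, -175],
    [264, 62, -175]
  ],
  "dr": [
    [0, 0, 0],
    [0, 0, 0],
    [0, 0, 4],
    [0, 0, 12],
    [0, 0, 22],
    [0, 0, 32],
    [0, 0, 42],
    [0, 0, 52],
    [0, 0, 62],
    [0, 0, 72]
  ]
}}

```text
clock: 24.65
tcp_pos: [0.4277, -0.0999, 0.249]
eef_rot: [0.967, 0.256, -0.0, -0.0]
ft_force: [0.1, 0.1, -2.5]
gripper_width: 0.66
```

```bash
python3 - <<'E'
from h import *
print(bot.state()["gripper_width"]*94,pose()[:3,3],goto([.432,.0397,.249],0))
E
```

```text
62.0486852340586 [ 0.42773344 -0.09985191  0.2489729 ] (array([  72.8, -119.1,    0. ]), array([-0. ,  0.1, 29.7]))
```

Call:
{"method": "carry_out", "body": {
  "translation": [
    [18, -29, 0],
    [38, -62, 0],
    [58, -95, 0],
    [70, -114, 0],
    [73, -119, 0],
    [73, -119, 0],
    [73, -119, 0]
  ],
  "dr": [
    [0, 0, 9],
    [0, 0, 18],
    [0, 0, 26],
    [0, 0, 30],
    [0, 0, 30],
    [0, 0, 30],
    [0, 0, 30]
  ]
}}

```text
clock: 25.52
tcp_pos: [0.4321, 0.0368, 0.2493]
eef_rot: [1.0, -0.001, -0.0, 0.0]
ft_force: [0.3, 0.5, -2.5]
gripper_width: 0.659
```

```bash
python3 - <<'E'
from h import *
print(bot.state()["gripper_width"]*94,pose()[:3,3],goto([.432,.0397,.083],0))
p=wrist(); S=bot.read_camera("scene"); cv2.imwrite("pics/s12.png",np.hstack([cv2.resize(p["color"],(400,300)),cv2.resize(S["color"][120:300,200:440],(400,300))]))
E
```

```text
61.95168330985747 [0.43206186 0.03677766 0.24926631] (array([  0. ,  -3. , 166.3]), array([ 0. ,  0. , -0.1]))
```

View pics/s12.png

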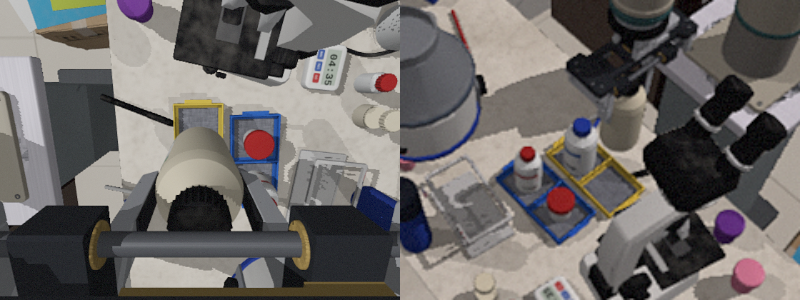

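The bottle is held upright over the left yellow pocket. The wrist-camera side of the tool faces the microscope, so I'll back off, turn 165° so that side faces away, and then come in.

Call:
{"method": "carry_out", "body": {
  "translation": [
    [0, 40, 0],
    [0, 85, 0],
    [0, 100, 0],
    [0, 100, 0],
    [0, 100, 0],
    [0, 100, 0],
    [0, 100, 0],
    [0, 100, 0],
    [0, 100, 0],
    [0, 100, 0]
  ],
  "dr": [
    [0, 0, 0],
    [0, 0, -10],
    [0, 0, -20],
    [0, 0, -30],
    [0, 0, -40],
    [0, 0, -50],
    [0, 0, -60],
    [0, 0, -70],
    [0, 0, -80],
    [0, 0, -90]
  ]
}}

```text
clock: 26.88
tcp_pos: [0.432, -0.0627, 0.2495]
eef_rot: [0.706, 0.709, -0.0, 0.0]
ft_force: [0.0, 1.0, -1.5]
gripper_width: 0.656
```

Call:
{"method": "carry_out", "body": {
  "translation": [
    [0, 0, 0],
    [0, 0, 0],
    [0, 0, 0],
    [0, 0, 0],
    [0, 0, 0],
    [0, 0, 0],
    [0, 0, 0],
    [0, 0, 0],
    [0, 0, 0]
  ],
  "dr": [
    [0, 0, -10],
    [0, 0, -20],
    [0, 0, -30],
    [0, 0, -40],
    [0, 0, -50],
    [0, 0, -60],
    [0, 0, -70],
    [0, 0, -75],
    [0, 0, -75]
  ]
}}

```text
clock: 28.0
tcp_pos: [0.432, -0.0627, 0.2493]
eef_rot: [0.132, 0.991, 0.0, -0.0]
ft_force: [1.2, -0.2, -2.3]
gripper_width: 0.659
```

```bash
python3 - <<'E'
from h import *
print(bot.state()["gripper_width"]*94,bot.state()["joint_pos"],pose()[:3,3],goto([.432,.0410,.15],165))
E
```

```text
61.92190318433416 [ 0.88332258  0.44741973 -1.12073675  2.00050143  0.48347954  0.99260639
  2.40236107] [ 0.4320421  -0.06267531  0.24931503] (array([ 27.1, 100.1,  99.3]), array([ 0. , -0. , -0.1]))
```

Call:
{"method": "carry_out", "body": {
  "translation": [
    [7, 25, 0],
    [14, 52, 0],
    [21, 78, 0],
    [26, 96, 0],
    [27, 100, 0],
    [27, 100, 0]
  ],
  "dr": [
    [0, 0, 0],
    [0, 0, 0],
    [0, 0, 0],
    [0, 0, 0],
    [0, 0, 0],
    [0, 0, 0]
  ]
}}

```text
clock: 28.75
tcp_pos: [0.432, 0.041, 0.2494]
eef_rot: [0.131, 0.991, -0.0, -0.0]
ft_force: [0.2, 0.0, -1.8]
gripper_width: 0.654
```

```bash
python3 - <<'E'
from h import *
print(bot.state()["gripper_width"]*94,bot.state()["joint_pos"],pose()[:3,3],goto([.432,.0410,.083],165))
p=wrist(); S=bot.read_camera("scene"); cv2.imwrite("pics/s13.png",np.hstack([cv2.resize(p["color"],(400,300)),cv2.resize(S["color"][60:300,160:480],(400,300))]))
E
```

```text
61.44575293518842 [ 0.63867665  0.43559448 -1.10541168  2.00651919  0.47079364  0.98381423
  2.17760206] [0.43202993 0.04103195 0.24942874] (array([0.000e+00, 1.000e-01, 1.664e+02]), array([-0. ,  0. , -0.1]))
```

View pics/s13.png

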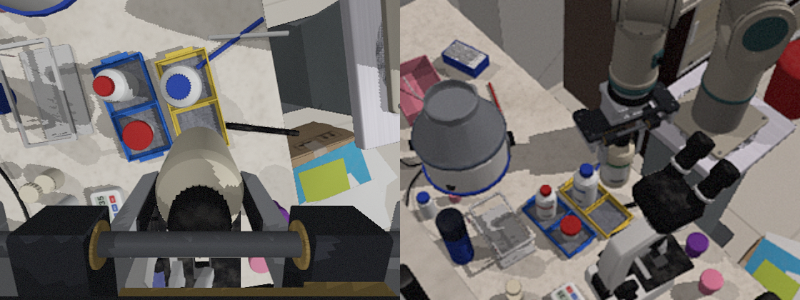

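The tan bottle is upright, the tool clear of the microscope, and the elbow swung away from it. Lowering in two stages.

Call:
{"method": "carry_out", "body": {
  "translation": [
    [0, 0, 30],
    [0, 0, 65],
    [0, 0, 100],
    [0, 0, 130],
    [0, 0, 130]
  ],
  "dr": [
    [0, 0, 0],
    [0, 0, 0],
    [0, 0, 0],
    [0, 0, 0],
    [0, 0, 0]
  ]
}}

```text
clock: 29.48
tcp_pos: [0.4306, 0.0406, 0.1181]
eef_rot: [0.131, 0.991, -0.001, -0.002]
ft_force: [-0.3, 0.2, -1.8]
gripper_width: 0.654
```

```bash
python3 - <<'E'
from h import *
print(bot.state()["ft_force"],bot.state()["joint_pos"],pose()[:3,3],goto([.432,.0410,.081],165))
E
```

```text
[-0.256313    0.23950739 -1.82636757] [ 0.44172107  0.61540533 -0.88088434  2.16873277  0.75565084  0.70536309
  1.91612157] [0.43061524 0.04061735 0.11808734] (array([-1.4,  0.8, 37.1]), array([-0.1, -0.2, -0. ]))
```

Call:
{"method": "carry_out", "body": {
  "translation": [
    [0, 0, 17],
    [0, 0, 29],
    [0, 0, 36],
    [0, 0, 38],
    [0, 0, 39],
    [0, 0, 40],
    [0, 0, 40]
  ],
  "dr": [
    [0, 0, 0],
    [0, 0, 0],
    [0, 0, 0],
    [0, 0, 0],
    [0, 0, 0],
    [0, 0, 0],
    [0, 0, 0]
  ]
}}

```text
clock: 30.35
tcp_pos: [0.4321, 0.0417, 0.0796]
eef_rot: [0.13, 0.991, -0.0, 0.0]
ft_force: [-0.4, 0.3, -2.2]
gripper_width: 0.66
```

Call:
{"method": "carry_out", "body": {
  "translation": [
    [0, 0, 1],
    [0, 0, 2],
    [0, 0, 2]
  ],
  "dr": [
    [0, 0, 0],
    [0, 0, 0],
    [0, 0, 0]
  ]
}}

```text
clock: 30.72
tcp_pos: [0.4321, 0.0417, 0.0779]
eef_rot: [0.13, 0.991, -0.0, 0.0]
ft_force: [-0.8, -0.8, 4.0]
gripper_width: 0.653
```

Contact. Releasing and lifting.

Call:
{"method": "carry_out", "body": {
  "translation": [
    [0, 0, 0],
    [0, 0, 0],
    [0, 0, 0],
    [0, 0, 0],
    [0, 0, -20],
    [0, 0, -55],
    [0, 0, -100],
    [0, 0, -145],
    [0, 0, -170],
    [0, 0, -170]
  ],
  "dr": [
    [0, 0, 0],
    [0, 0, 0],
    [0, 0, 0],
    [0, 0, 0],
    [0, 0, 0],
    [0, 0, 0],
    [0, 0, 0],
    [0, 0, 0],
    [0, 0, 0],
    [0, 0, 0]
  ],
  "fingers": 0.8
}}

```text
clock: 31.98
tcp_pos: [0.4331, 0.0418, 0.2488]
eef_rot: [0.131, 0.991, 0.0, 0.002]
ft_force: [-0.3, -0.1, 0.4]
gripper_width: 0.899
```

Call:
{"method": "carry_out", "body": {
  "translation": [
    [-10, -40, 0],
    [-22, -85, 0],
    [-36, -135, 0],
    [-48, -180, 0],
    [-52, -195, 0]
  ],
  "dr": [
    [0, 0, 0],
    [0, 0, 0],
    [0, 0, 0],
    [0, 0, 0],
    [0, 0, 0]
  ]
}}

```text
clock: 32.6
tcp_pos: [0.4305, -0.1629, 0.2458]
eef_rot: [0.133, 0.991, 0.0, -0.001]
ft_force: [-0.4, 1.2, -0.9]
gripper_width: 0.902
```

```bash
python3 - <<'E'
from h import *
p=bot.read_camera("top"); S=bot.read_camera("scene"); cv2.imwrite("pics/s14.png",np.hstack([cv2.resize(p["color"][130:270,180:320],(400,400),interpolation=cv2.INTER_CUBIC),cv2.resize(S["color"][110:300,220:410],(400,400),interpolation=cv2.INTER_CUBIC)]))
print(pose()[:3,3])
for l in ["timer","clear_cup"]:
    for P in (p,S): print(l,[(d["conf"],d["box"]) for d in bot.cut_out(P,l)])
E
```

```text
[ 0.43104568 -0.16104529  0.24630742]
timer [(0.61, [175.5, 139.6, 202.9, 165.3]), (0.32, [204.5, 211.6, 269.4, 243.1])]
timer [(0.93, [285.0, 286.2, 312.1, 316.7])]
clear_cup [(0.84, [395.0, 200.6, 418.4, 219.5])]
clear_cup []
```

View pics/s14.png

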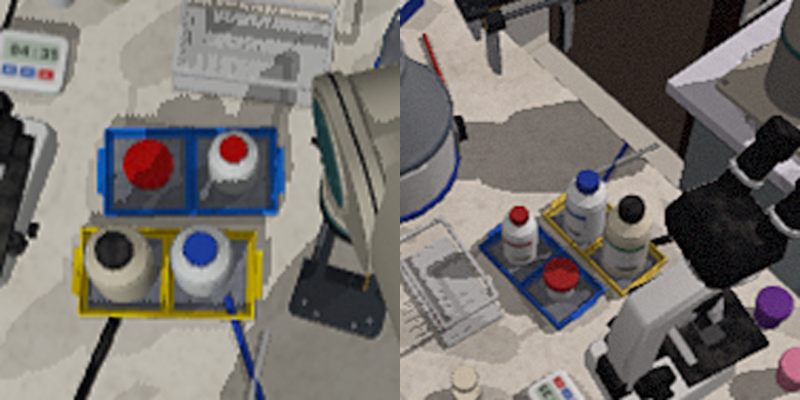

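All four stand upright in their own pockets, and the timer and clear cup are where they started. I'll check the cap heights, then hand in.

```bash
python3 - <<'E'
from h import *
T=bot.read_camera("top"); S=bot.read_camera("scene"); mt,ms=masks(T["color"]),masks(S["color"])
ct=lambda x,y:(180+x*.35,130+y*.35); cs=lambda x,y:(220+x*.475,110+y*.475)
for n,c,a,b in [("cup","red",(148,164),(562,270)),("red","red",(233,149),(519,214)),("blue","blue",(200,249),(588,180)),("tan","black",(113,250),(630,207))]:
    b=(b[0]-400,b[1]); k,l,st,cc=blob(mt[c],*ct(*a),6); j,l,s2,c2=blob(ms[c],*cs(*b),6)
    print(n,(k and j) and tri(ray(T,*cc[k]),ray(S,*c2[j])))
print(bot.close_job(),bot.state()["clock"])
E
```

```text
cup (array([0.5294, 0.0188, 0.0518]), np.float64(0.0008))
red (array([ 0.5343, -0.0623,  0.1084]), np.float64(0.0))
blue (array([ 0.4389, -0.0359,  0.1273]), np.float64(0.0004))
tan (array([0.4334, 0.0402, 0.1422]), np.float64(0.0006))
the job is handed in; nothing more can be done
the job is handed in; nothing more can be done
```

Both kits are made up in the order asked and the job is handed in, at about 33 s on the robot's clock. No verdict was reported.

- **Sampling kit (blue tray):** the red bottle went into the right pocket and the red-lidded cup into the left. Both stood in the tray before I touched the second kit.
- **Staining kit (yellow tray):** the blue-capped bottle is in the right pocket and the tan bottle in the left. I set the blue-capped bottle about 6 mm behind and 7 mm left of the pocket centre. That clears a blue stick whose tip pokes into that pocket.
- **Last checks:** triangulated cap positions put all four over their pockets at standing height: cup 52 mm, red 108 mm, blue 127 mm, tan 142 mm (measured at the middle of its cap). The top and scene pictures show all four upright and the gripper clear of everything.
- **Bystanders:** the timer and the clear cup look unmoved. The network missed the clear cup in the last scene picture, but the top view shows it in its old place.

Nothing tipped, and the largest wrist force I saw was about 5 N. No check failed; position readings disagreed by no more than 2–3 mm.

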